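# Pin the tip-box carriage in its dock

## Task

Slide the tip-box carriage fully home in its dock so that its tongue's hole lines up with the holes of the clevis. Then lift the quick-release pin out of its stand, squeezing both side buttons so that its balls draw in, slide it down through clevis and tongue and press its flange gently down on the clevis's spring plate until the plate is down, and let go there, so that the buttons spring out and the balls lock under the clevis. Do not force the pin, and leave the other things on the bench alone.

Things in the scene. Friction and masses are not known exactly. Their poses are not given: they have to be found in the camera images.
- dock: Bench dock, fixed: aluminium base plate 130 x 350 x 10 mm with low side rails; a carriage with a pipette tip box (top 84 mm above the bench) runs on it and a steel clevis stands at its +y end (its post tops at 124 mm). Origin: on the bench under the middle of the track. y axis: along the track, the way the carriage goes home, towards the clevis; z up.
- clevis_hole (a point): Point of the dock on the vertical axis of the 15 mm clevis holes, 115 mm along dock +y, 104 mm above the bench. The clevis (two level ears 44 x 38 mm, 58 mm tall overall, lower ear 18 mm thick) is clamped at an unreported height within 10 mm up or down: the locked pin's flange ends 10 mm below to 10 mm above this point. Feel for it.
- carriage (a joint): How far the carriage has been slid along the dock's +y, m: 0 = fully out, 0.065 = fully home against its hard stop, where the tongue's hole is in line with the clevis holes. Starts between 0 and 0.025. About 2.5 N moves it and it stays where it is left.
- fin_top (a point): Middle of the top edge of the carriage's upright grip fin, 74 mm above the bench, at the dock's -y end; moves with the carriage. The fin is 12 mm thick along dock x, 30 mm long along dock y, and stands 54 mm above the carriage plate: pinch it from above across its thickness. The tip box begins 16 mm beyond its +y end.
- pin_stand: Stand for the pin, fixed to the bench: grey block 60 x 60 x 86 mm on a low foot, with a slot (14 x 24.5 mm, the long side along its y) straight down through its top. Origin: centre of its underside.
- pin: Quick-release ball-lock pin, about 125 g, upright in the stand's slot, its flange on the stand's top. Origin: centre of the flange's underside, on the axis, z up. Flange 32 mm across, 4 mm thick; above it a head from 4 to 44 mm, 22 mm wide along x, with a button on its +y and -y sides (18 mm wide, 13 to 41 mm above the origin). Across the buttons: 32 mm free, 22 mm pressed.
- pin_tip (a point): Lower end of the pin's 12 mm steel shank, 79 mm below the pin's origin; the last 8 mm taper to 6.4 mm. Two 6 mm locking balls, on the pin's +y and -y sides, 69 mm below its origin, stand out to 11.2 mm from the axis when the buttons are free and are flush when pressed.
- button_a (a joint): Travel of the button on the pin's +y side, m: 0 = out (its ball stands out), 0.005 = fully in (ball flush). 4.5 N starts it, 9 N presses it home; pinching both buttons with 20 N or more presses both fully. Button and ball move together: a button cannot come out while its ball is inside a hole.
- button_b (a joint): The same for the button on the pin's -y side. How it locks: a grey spring plate (40 x 34 x 6 mm) lies on the clevis's top; the flange presses it down 5 mm, 2 N at first touch and 6 N at the bottom, where it is solid. From 3 mm down the balls are clear below the lower ear; let go there and the spring holds them up against it. Let go higher, and they jam inside the hole.
- rinse_bottle: Bystander: white bottle 60 mm across, 121 mm tall, on the bench at the right. Origin: centre of its underside.
- cone_case: Bystander: flat round case, 61 mm across, 24 mm tall. Origin: centre of its underside.
- marker_black: Bystander: marker pen 138 mm long lying near the bench's front edge. Origin: centre of its underside.
- beaker: Bystander: clear plastic beaker, 57 mm across, 66 mm tall, at the left. Origin: centre of its underside.
- tongue_hole (a point): Centre of the upper mouth of the 16.5 mm hole in the carriage's steel tongue (30 mm wide, 8 mm thick, 68 to 76 mm above the bench). The tongue enters between the clevis ears; with the carriage home this hole is in line with the clevis holes.
Things that resemble listed ones, but are neither listed nor needed, are in the scene too. What is shaped like the pin but blue, orange or purple is not meant.

How it is judged:
By the outcome, as a careful person would: the job done as asked, in the order asked, and still so for the second after the job is handed in, with the robot touching nothing.
It also fails if it takes over 53 s, if anything falls off the work surface, if the arm or the gripper's body presses on something with over 40 N, if the wrist force passes 120 N, or if a joint passes its speed limit or range.

## Robot

A 6-joint arm with a two-finger parallel gripper is mounted at the origin on a cart in front of the work surface, level with it; the furniture and walls round the work are solid. World frame = base frame: x ahead of the robot, y to its left, z up, the work surface at z = 0. Lengths are in m, angles in rad, forces in N, time in s.
With the tool pointing down it reaches from about 0.35 to 0.875 m from the base axis. Payload 4.2 kg.
Tool frame: the origin (TCP) lies on the centre line of the jaws, within the pads' length; the fingertips stand 19 mm ahead of it and the grasp point (between the pads) is the TCP (arm.tcp_to_tips is the distance from the TCP to the fingertips, in m); z points along the fingers, y is the direction in which the jaws open and shut (so a half turn about z gives the same grasp; the last joint's range is limited). The gripper opens to 85 mm and grips with 20 to 120 N. Pads are 22 mm wide; open, the fingers measure 114 mm over their backs; the gripper's body (76 mm by 85 mm) begins 54 mm behind the grasp point. The pads swing forward as they close: fully open they stand 13 mm farther back than shut.
Start: joints at [-1.046, 0.385, 0.008, 0, -1.194, -0.259], TCP at [0.164, -0.603, 0.25] pointing down, gripper open.
Joint ranges: [-3.14, 3.14], [-1.21, 2.06], [-1.07, 1.41], [-3.16, 2.05], [-2.99, -0.16], [-3.1, 3.1]. Speed limits (rad/s): [2.79, 2.79, 3.14, 3.14, 3.14, 3.14].

## Interface

Orientations are given as [roll, pitch, yaw] about the fixed x, y, z axes, in that order (R = Rz(yaw) Ry(pitch) Rx(roll)).
In Python, from workcell import arm, vision gives the robot as it stands. The module is installed in compiled form; this text tells all that it offers.
- The arm moves only by the tool carry_out, never from a script. Its argument "motion" is a list of rows, each a list of 5 numbers: the gripper command: -1 is fully open, 1 is shut, values between are in proportion, then the shift along the world's x, y, z in m, then the turn about the world's z in degrees. A call has 1 to 20 rows; each row shifts and turns the commanded pose from where the row before left it; what a row does not reach is not made up. A row lasts 1/8 s, in which the tool goes at most 62.5 mm and 10.7 degrees, less where a joint would pass 70% of its speed; a pose out of reach is approached as far as the arm can. A call with a gripper value outside its range is refused whole. The fingers move at their own pace and stop on an object; "newtons" is the grip in N (left out, the last holds). Time passes only in rows, so rows that do not move let the fingers close. It gives the time, the measured TCP pose, the force and the opening at its end, in the units of the state.
- arm.state(): the state, without advancing time (a new reading comes with each control period).
- vision.get_image(name): name is "scene" or "top" or "wrist"; returns the picture (480x640x3 uint8, blue, green, red); there is no depth.
- vision.camera_info(name): a dict with "intrinsics" (3x3 intrinsics, pixels), "world_from_camera" (4x4, takes a point from camera to world coordinates). Camera axes: x right, y up, looking along -z (the intrinsics and any distortion apply to the point x, -y, -z); pixel columns grow to the right and rows downward; lengths in m; the calibration is good to about 2 mm. A picture is of the moment at which its call begins: read the wrist's pose just before it. camera_info takes no time and is no camera call; for the wrist camera it gives the pose at the moment of the call.
- arm.job_done(): hands the job in, once; it reports no verdict.
The state is a dict: "t": time; "joint_positions": joint angles; "joint_velocities": joint speeds; "effort": joint torques, N m; "tool_pos": TCP position; "tcp_rot": TCP orientation; "wrist_force": force on the tool from outside, world axes, zero at the start; "moment": the same for the moment, N m; "gripper_width": finger opening in m.
Only numpy, scipy, OpenCV 4.12 (cv2) and the standard library are available. Lean on these libraries where they do the work, as an engineer would, in place of code of your own. Each camera call takes 0.05 s, during which the arm holds its last target.

## Working session

There is one attempt and no reset: what is moved stays moved. The work goes in short steps, Python scripts to look and compute and a tool call to move; the robot and the scene stay as the last step left them, time stands still between calls to the robot, and variables do not carry over. Pictures are saved under pics/ and viewed, and the job is handed in when it is done.

Besides the shell and the picture viewer there is one more tool, called after ">>>" as name([rows], argument=value, ...), one row to a line, values as JSON. carry_out: Moves the arm, as the interface text tells. Its arguments: {"type":"object","properties":{"motion":{"type":"array"},"newtons":{"type":"number"}},"required":["motion"]}

```bash
mkdir -p pics
cat > h.py <<'E'
import numpy as np, cv2
from workcell import arm, vision
def grab(name,fn):
    ci=vision.camera_info(name); im=vision.get_image(name); cv2.imwrite('pics/'+fn+'.png',im)
    np.savez('pics/'+fn+'.npz',K=ci['intrinsics'],T=ci['world_from_camera']); return im
def load(fn):
    d=np.load('pics/'+fn+'.npz'); return cv2.imread('pics/'+fn+'.png'),d['K'],d['T']
def ray(K,T,u,v):
    p=np.linalg.inv(K)@np.array([u,v,1.]); d=T[:3,:3]@np.array([p[0],-p[1],-p[2]]); return T[:3,3],d
def onplane(K,T,u,v,z):
    o,d=ray(K,T,u,v); return o+d*(z-o[2])/d[2]
def proj(K,T,P):
    c=np.linalg.inv(T)@np.append(P,1); q=K@np.array([c[0],-c[1],-c[2]]); return q[:2]/q[2]
E
python3 - <<'E'
from h import *
for n in ['scene','top','wrist']:
    grab(n,n+'0'); i=vision.camera_info(n); print(n,{k:np.round(v,3).tolist() for k,v in i.items()})
print(arm.state())
E
```

```text
scene {'intrinsics': [[565.351, 0.0, 317.339], [0.0, 565.351, 245.725], [0.0, 0.0, 1.0]], 'world_from_camera': [[0.677, 0.4, -0.618, -0.501], [-0.736, 0.369, -0.567, -0.911], [0.001, 0.839, 0.544, 0.988], [0.0, 0.0, 0.0, 1.0]]}
top {'intrinsics': [[479.357, 0.0, 321.073], [0.0, 479.357, 235.201], [0.0, 0.0, 1.0]], 'world_from_camera': [[-0.011, 0.994, -0.112, 0.397], [-1.0, -0.007, 0.031, 0.009], [0.03, 0.112, 0.993, 1.155], [0.0, 0.0, 0.0, 1.0]]}
wrist {'intrinsics': [[394.98, 0.0, 316.056], [0.0, 394.98, 236.881], [0.0, 0.0, 1.0]], 'world_from_camera': [[-0.263, -0.926, -0.271, 0.097], [0.965, -0.252, -0.076, -0.622], [0.002, -0.282, 0.959, 0.373], [0.0, 0.0, 0.0, 1.0]]}
{'t': 0.15, 'joint_positions': array([-1.04639150e+00,  3.85366032e-01,  6.98836747e-03, -3.21683966e-04,
       -1.19398924e+00, -2.58604508e-01]), 'joint_velocities': array([ 0.00139835, -0.00211625,  0.00518344,  0.000271  ,  0.00024059,
        0.00063917]), 'effort': array([ 1.95819986e-03, -3.92680836e+01,  1.88583380e+01,  4.18856174e+00,
       -3.40653052e-03, -2.79080183e-06]), 'tool_pos': array([ 0.16409335, -0.60267769,  0.24950477]), 'tcp_rot': array([ 3.13999784e+00, -1.12660249e-04, -2.87591085e+00]), 'wrist_force': array([ 0.63781906, -0.0223199 , -0.89059202]), 'moment': array([ 0.04996115,  0.02894509, -0.01737218]), 'gripper_width': 0.08545596567243302}
```

View pics/scene0.png

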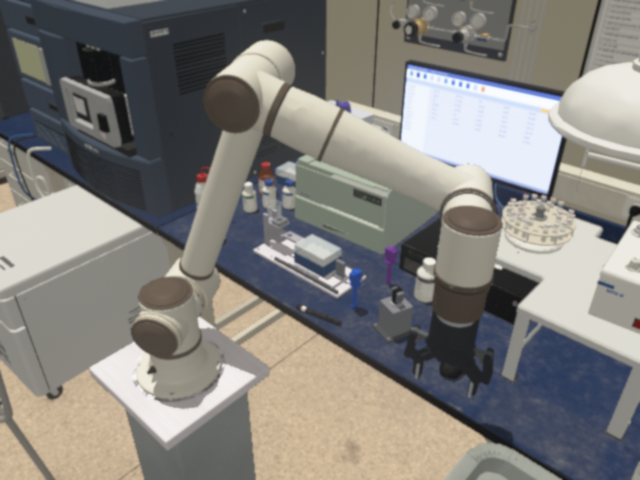

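View pics/top0.png

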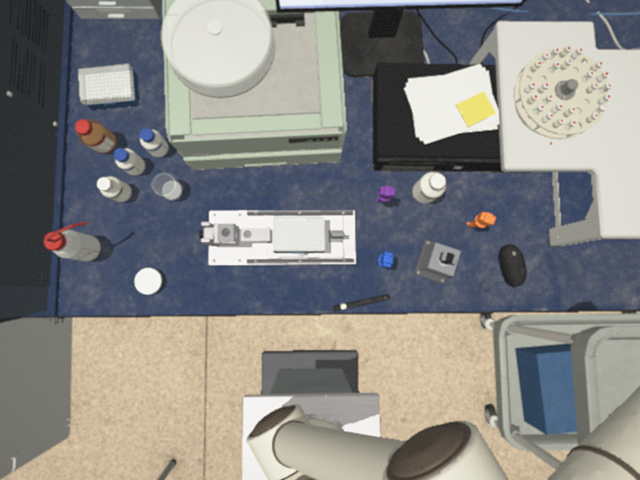

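View pics/wrist0.png

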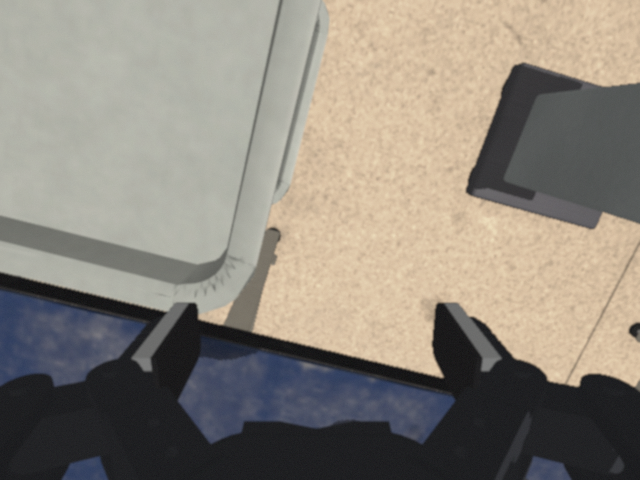

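Run:
```python
from h import *
im,K,T=load('top0')
a=cv2.resize(im[200:280,190:370],None,fx=4.4,fy=4.4,interpolation=cv2.INTER_CUBIC)
b=cv2.resize(im[220:300,380:480],None,fx=6,fy=6,interpolation=cv2.INTER_CUBIC)
cv2.imwrite('pics/ca.png',a);cv2.imwrite('pics/cb.png',b)
s,Ks,Ts=load('scene0')
cv2.imwrite('pics/cs.png',cv2.resize(s[180:345,230:450],None,fx=3.6,fy=3.6,interpolation=cv2.INTER_CUBIC))
for n,u,v,z in [('fin',338,236,.074),('pin',447,258,.13),('clevis',224,234,.11),('plate l',209,238,.01),('plate r',355,237,.01)]:
    print(n,onplane(K,T,u,v,z).round(3))
```

```text
fin [ 0.516 -0.063  0.074]
pin [ 0.461 -0.294  0.13 ]
clevis [0.519 0.189 0.11 ]
plate l [0.521 0.241 0.01 ]
plate r [ 0.521 -0.108  0.01 ]
```

View pics/ca.png

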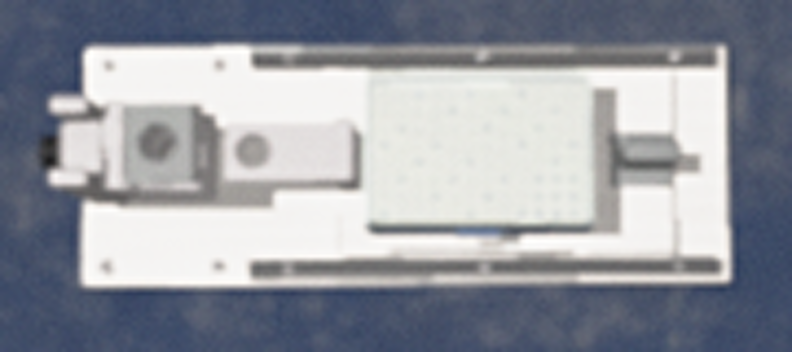

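View pics/cb.png

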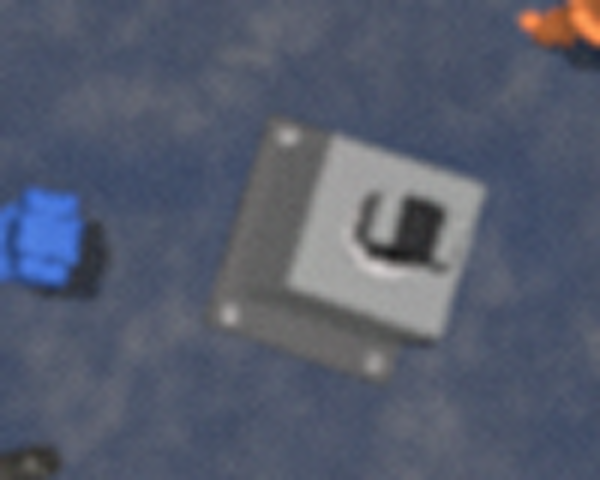

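View pics/cs.png

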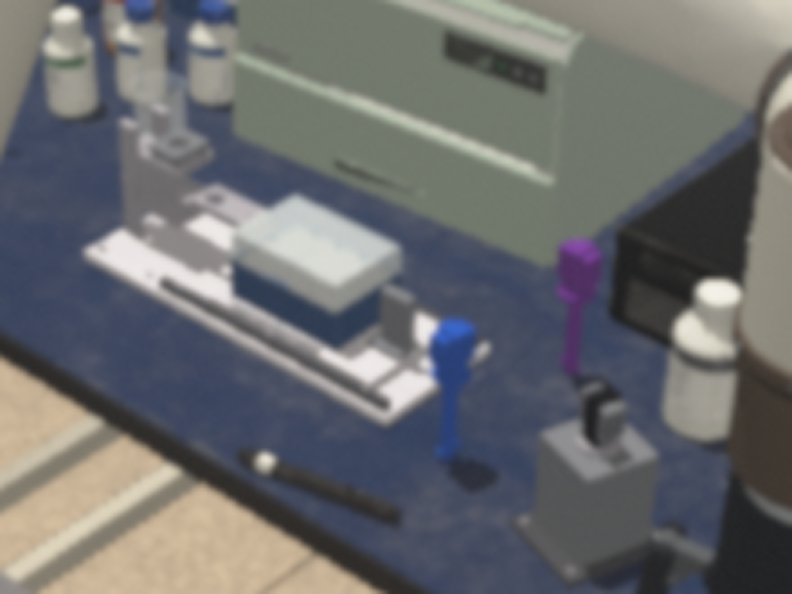

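Candidates for the pin in the top view are the black/grey pin in the grey stand (447,258), blue (387,260), purple (387,194) and orange (485,220). I choose the black/grey one, and the crop shows it in the grey slotted block. The dock runs from (209,238) to (355,237), the fin is at (338,236) and the clevis at (224,234), so dock +y is about world +y.

>>> carry_out([
  [-1,0.025,0.0385,0,5.3],
  [-1,0.025,0.0385,0,5.3],
  [-1,0.025,0.0385,0,5.3],
  [-1,0.025,0.0385,0,5.3],
  [-1,0.025,0.0385,0,5.3],
  [-1,0.025,0.0385,0,5.3],
  [-1,0.025,0.0385,0,5.3],
  [-1,0.025,0.0385,0,5.3],
  [-1,0.025,0.0385,0,5.3],
  [-1,0.025,0.0385,0,5.3],
  [-1,0.025,0.0385,0,5.3],
  [-1,0.025,0.0385,0,5.3],
  [-1,0.025,0.0385,0,5.3],
  [-1,0.027,0.0395,0,5.9],
  [-1,0,0,0,0],
], newtons=30)

```text
t: 2.02
tool_pos: [0.5175, -0.0608, 0.2497]
tcp_rot: [3.141, -0.0, -1.566]
wrist_force: [0.3, -0.4, -0.1]
gripper_width: 0.0856
```

Run:
```python
from h import *
grab('wrist','w1'); s=arm.state(); print(s['t'],s['tool_pos'],s['tcp_rot'],s['wrist_force'])
```

```text
2.075 [ 0.51649527 -0.06185198  0.24966332] [ 3.14022610e+00 -4.11494250e-05 -1.56838493e+00] [-0.75736491 -0.0203053   0.13290868]
```

View pics/w1.png

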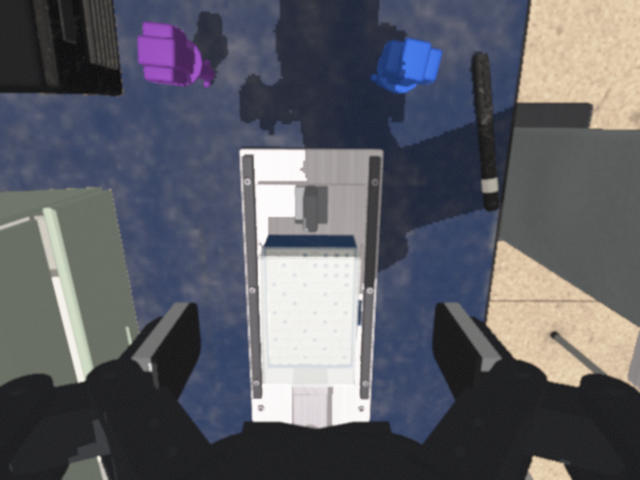

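Run:
```python
from h import *
im,K,T=load('w1')
cv2.imwrite('pics/c1.png',cv2.resize(im[140:260,230:390],None,fx=5,fy=5,interpolation=cv2.INTER_CUBIC))
for n,u,v,z in [('A',241,150,.01),('B',382,150,.01),('C',370,420,.01),('D',253,420,.01)]:
    print(n,onplane(K,T,u,v,z).round(4))
```

```text
A [ 0.5869 -0.107   0.01  ]
B [ 0.46   -0.1076  0.01  ]
C [0.4581 0.1853 0.01  ]
D [0.5878 0.186  0.01  ]
```

View pics/c1.png

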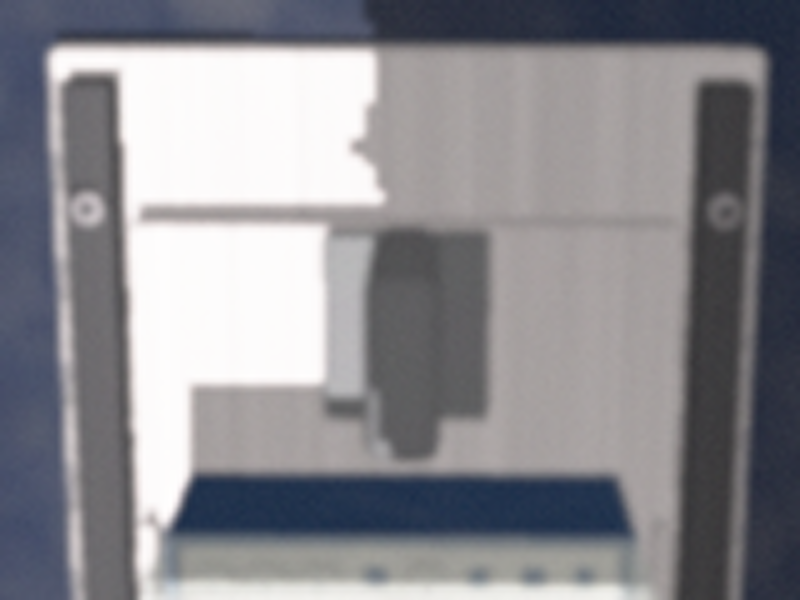

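Run:
```python
from h import *
im,K,T=load('w1')
for n,u,v,z in [('A',304.4,213,.074),('B',318,213,.074),('t',311,195,.074),('b',311,231,.074)]:
    print(n,onplane(K,T,u,v,z).round(4))
im,K,T=load('top0')
# fin top in top view crop x 620..672,y135..168 /4.4 + (190,200); clevis hole (158,142)
for n,u,v,z in [('f1',190+620/4.4,200+151/4.4,.074),('f2',190+672/4.4,200+151/4.4,.074),('cl',190+158/4.4,200+142/4.4,.104),('to',190+253/4.4,200+150/4.4,.076)]:
    print(n,onplane(K,T,u,v,z).round(4))
```

```text
A [ 0.5281 -0.0639  0.074 ]
B [ 0.5176 -0.0639  0.074 ]
t [ 0.5231 -0.078   0.074 ]
b [ 0.523  -0.0494  0.074 ]
f1 [ 0.5204 -0.0468  0.074 ]
f2 [ 0.5202 -0.0737  0.074 ]
cl [0.5232 0.1854 0.104 ]
to [0.5221 0.1416 0.076 ]
```

>>> carry_out([
  [-1,0.0065,-0.001,-0.05,-0.1],
  [-1,0,0,-0.05,0],
  [-1,0,0,-0.05,0],
  [-1,0,0,-0.03,0],
  [-1,0,0,-0.01,0],
  [-1,0,0,0,0],
  [1,0,0,0,0],
  [1,0,0,0,0],
  [1,0,0,0,0],
  [1,0,0,0,0],
  [1,0,0,0,0],
  [1,0,0,0,0],
], newtons=30)

```text
t: 3.58
tool_pos: [0.5223, -0.064, 0.0607]
tcp_rot: [3.141, -0.0, -1.572]
wrist_force: [-3.4, 0.9, 5.4]
gripper_width: 0.0115
```

>>> carry_out([
  [1,0,0.008,0,0],
  [1,0,0.012,0,0],
  [1,0,0.01,0,0],
  [1,0,0.005,0,0],
  [1,0,0.002,0,0],
  [1,0,0,0,0],
])

```text
t: 4.32
tool_pos: [0.5223, -0.0271, 0.0607]
tcp_rot: [3.141, -0.0, -1.572]
wrist_force: [-2.5, 0.1, 5.8]
gripper_width: 0.0119
```

>>> carry_out([
  [1,0,0.002,0,0],
  [1,0,0,0,0],
])

```text
t: 4.58
tool_pos: [0.5223, -0.0253, 0.0607]
tcp_rot: [3.141, -0.001, -1.572]
wrist_force: [-3.0, -0.8, 5.6]
gripper_width: 0.0113
```

>>> carry_out([
  [1,0,0.002,0,0],
  [1,0,0,0,0],
])

```text
t: 4.82
tool_pos: [0.5223, -0.0233, 0.0607]
tcp_rot: [3.141, -0.001, -1.572]
wrist_force: [-2.3, -0.7, 6.1]
gripper_width: 0.0117
```

>>> carry_out([
  [1,0,0.002,0,0],
  [1,0,0,0,0],
])

```text
t: 5.08
tool_pos: [0.5223, -0.0215, 0.0607]
tcp_rot: [3.141, -0.001, -1.572]
wrist_force: [-2.7, -2.0, 4.9]
gripper_width: 0.0115
```

>>> carry_out([
  [1,0,0.002,0,0],
  [1,0,0,0,0],
])

```text
t: 5.32
tool_pos: [0.5223, -0.0214, 0.0607]
tcp_rot: [3.14, -0.003, -1.572]
wrist_force: [-0.4, -12.4, 4.6]
gripper_width: 0.0116
```

>>> carry_out([
  [1,0,0.002,0,0],
  [1,0,0,0,0],
])

```text
t: 5.58
tool_pos: [0.5223, -0.0212, 0.0607]
tcp_rot: [3.139, -0.005, -1.572]
wrist_force: [1.4, -21.4, 2.6]
gripper_width: 0.0115
```

>>> carry_out([
  [1,0,-0.003,0,0],
  [-0.6,0,0,0,0],
  [-0.6,0,0,0,0],
  [-0.6,0,0,0,0],
  [-0.6,0,0,0.04,0],
  [-1,0,0,0.05,0],
  [-1,0,0.03,0.05,0],
  [-1,0,0.05,0.05,0],
  [-1,0,0.06,0,0],
  [-1,0,0.05,0,0],
  [-1,0,0,0,0],
  [-1,0,0,0,0],
])

```text
t: 7.08
tool_pos: [0.5224, 0.1644, 0.2442]
tcp_rot: [3.141, -0.0, -1.571]
wrist_force: [-0.1, 0.7, -0.6]
gripper_width: 0.0856
```

Run:
```python
from h import *
im=grab('wrist','w2'); s=arm.state(); print(s['t'],s['tool_pos'],s['tcp_rot'],s['wrist_force'])
grab('top','top2')
```

```text
7.125 [0.52243988 0.16373853 0.2442248 ] [ 3.14092046e+00 -4.36470425e-04 -1.57225890e+00] [-0.45790045 -1.35447937 -0.11695879]
```

View pics/w2.png

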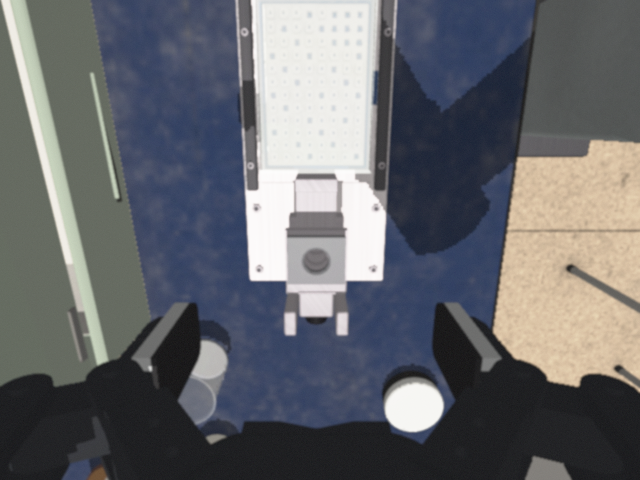

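Run:
```python
from h import *
im,K,T=load('w2')
cv2.imwrite('pics/c2.png',cv2.resize(im[195:345,265:365],None,fx=4,fy=4,interpolation=cv2.INTER_CUBIC))
t2,_,_=load('top2')
cv2.imwrite('pics/c2t.png',cv2.resize(t2[215:260,190:370],None,fx=4.4,fy=4.4,interpolation=cv2.INTER_CUBIC))
```

```text
(no output)
```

View pics/c2.png

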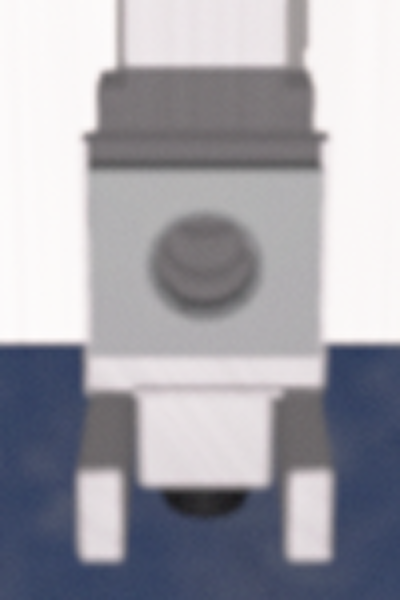

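View pics/c2t.png

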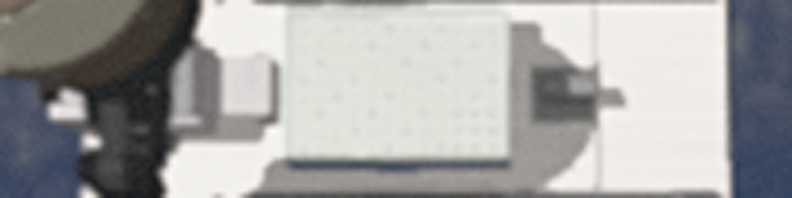

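Run:
```python
from h import *
im,K,T=load('w2')
uv=lambda x,y:(265+(x+.5)/4-.5,195+(y+.5)/4-.5)
print(T[:3,3])
for z in [.094,.1,.104,.11,.115,.12]:
    L=onplane(K,T,*uv(90,262),z);R=onplane(K,T,*uv(325,262),z);t=onplane(K,T,*uv(207,168),z);b=onplane(K,T,*uv(207,355),z);c=onplane(K,T,*uv(207,265),z)
    print(z,(L[0]-R[0]).round(4),(b[1]-t[1]).round(4),'mid',((L+R)/2)[:2].round(4),((t+b)/2)[:2].round(4),'hole',c[:2].round(4))
for x,y in [(78,470),(332,470),(78,560),(332,560)]: print(onplane(K,T,*uv(x,y),.124).round(4))
```

```text
[0.52393754 0.09281278 0.36735382]
0.094 0.0431 0.0364 mid [0.5236 0.1907] [0.5237 0.1909] hole [0.5237 0.1913]
0.1 0.0422 0.0356 mid [0.5236 0.1885] [0.5237 0.1887] hole [0.5237 0.1891]
0.104 0.0415 0.035 mid [0.5236 0.1871] [0.5237 0.1873] hole [0.5237 0.1877]
0.11 0.0406 0.0343 mid [0.5236 0.1849] [0.5237 0.1852] hole [0.5237 0.1855]
0.115 0.0398 0.0336 mid [0.5236 0.1832] [0.5237 0.1834] hole [0.5237 0.1837]
0.12 0.039 0.0329 mid [0.5236 0.1814] [0.5237 0.1816] hole [0.5237 0.1819]
[0.5456 0.2174 0.124 ]
[0.5024 0.2174 0.124 ]
[0.546  0.2346 0.124 ]
[0.502  0.2346 0.124 ]
```

>>> carry_out([
  [-1,-0.006,-0.03,0,0],
  [-1,-0.006,-0.05,0,0],
  [-1,-0.006,-0.055,0,0],
  [-1,-0.006,-0.055,0,0],
  [-1,-0.006,-0.055,0,0],
  [-1,-0.006,-0.055,0,0],
  [-1,-0.006,-0.055,0,0],
  [-1,-0.006,-0.055,0,0],
  [-1,-0.006,-0.03,0,0],
  [-1,-0.006,-0.02,0,0],
  [-1,0,0,0,0],
  [-1,0,0,0,0],
])

```text
t: 8.68
tool_pos: [0.4622, -0.296, 0.2445]
tcp_rot: [3.142, 0.0, -1.573]
wrist_force: [-0.2, 0.3, -0.1]
gripper_width: 0.0855
```

Run:
```python
from h import *
im=grab('wrist','w3'); s=arm.state(); print(s['t'],s['tool_pos'],s['tcp_rot'],s['wrist_force'])
t2=grab('top','top3')
cv2.imwrite('pics/c3t.png',cv2.resize(t2[215:260,190:370],None,fx=4.4,fy=4.4,interpolation=cv2.INTER_CUBIC))
```

```text
8.725 [ 0.46248837 -0.29561764  0.24457945] [-3.14149435e+00  9.53940385e-05 -1.57210285e+00] [-0.45682147 -0.28448622  0.30274179]
```

View pics/w3.png

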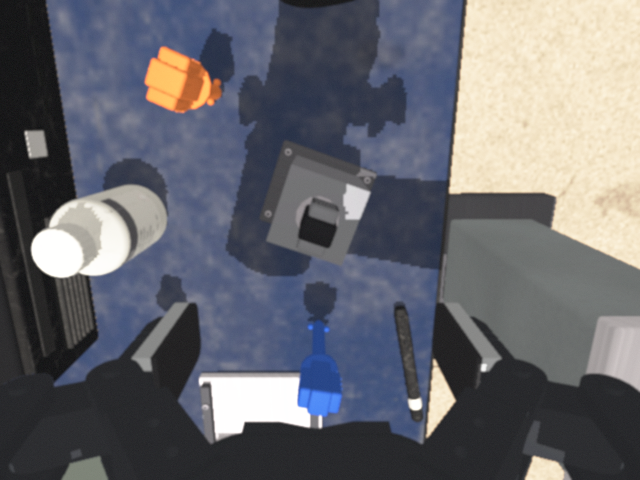

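View pics/c3t.png

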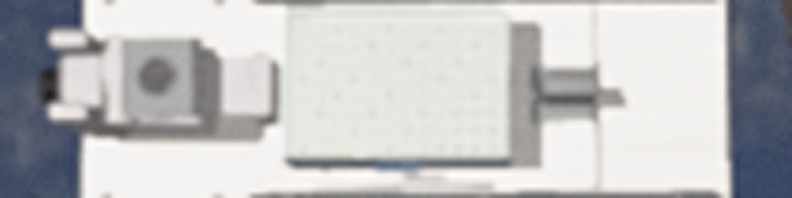

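Run:
```python
from h import *
im,K,T=load('w3')
g=im[130:275,240:390]; g=np.clip((g/255.)**.6*255,0,255).astype('uint8')
cv2.imwrite('pics/c3.png',cv2.resize(g,None,fx=4,fy=4,interpolation=cv2.INTER_CUBIC))
g=im[180:265,270:370]; g=np.clip((g/255.)**.5*255,0,255).astype('uint8')
cv2.imwrite('pics/c3b.png',cv2.resize(g,None,fx=7,fy=7,interpolation=cv2.INTER_CUBIC))
```

```text
(no output)
```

View pics/c3.png

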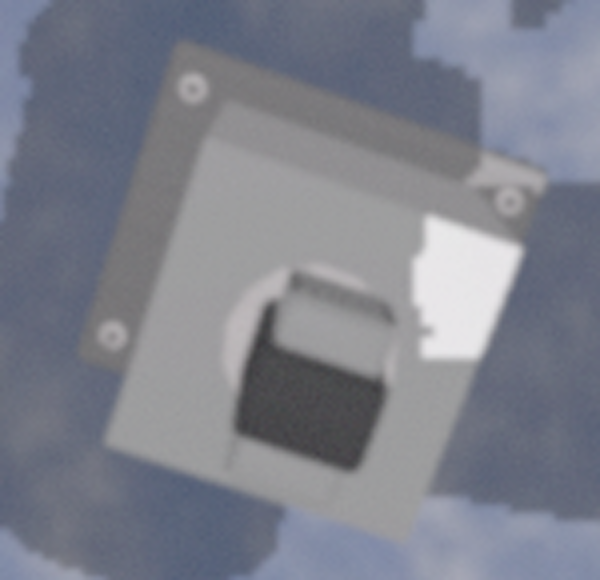

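View pics/c3b.png

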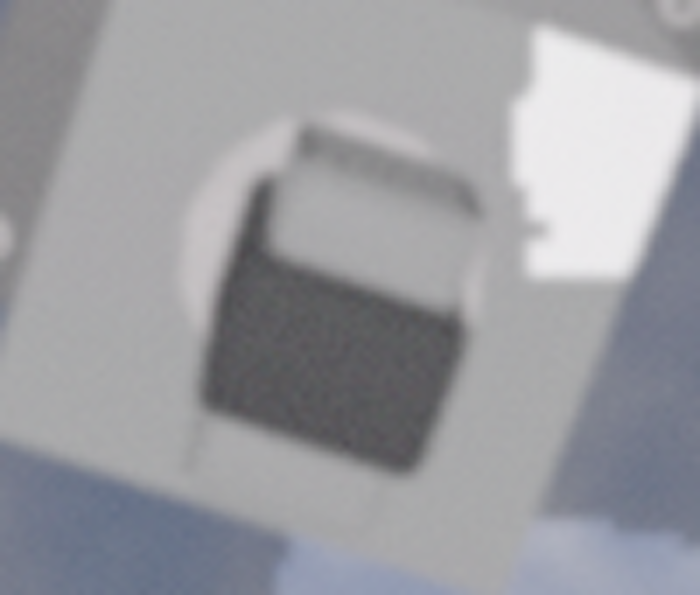

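Run:
```python
from h import *
im,K,T=load('w3')
f=lambda x,y,s,u0,v0:(u0+(x+.5)/s-.5,v0+(y+.5)/s-.5)
print(T[:3,3])
for z in (.086,.092):
    P=np.array([onplane(K,T,*f(x,y,4,240,130),z)[:2] for x,y in [(208,135),(525,245),(405,542),(105,443)]])
    d=np.roll(P,-1,0)-P
    print(z,P.round(4).tolist(),'len',np.linalg.norm(d,axis=1).round(4),'ang',np.degrees(np.arctan2(d[:,1],d[:,0])).round(1),'c',P.mean(0).round(4))
for z in (.130,.134):
    P=np.array([onplane(K,T,*f(x,y,7,270,180),z)[:2] for x,y in [(246,258),(467,325),(412,475),(203,402)]])
    d=np.roll(P,-1,0)-P
    print(z,P.round(4).tolist(),'len',np.linalg.norm(d,axis=1).round(4),'ang',np.degrees(np.arctan2(d[:,1],d[:,0])).round(1),'c',P.mean(0).round(4))
# flange circle: left edge (180,250), top (350,108), right(488,280)?
for z in (.09,.096):
    P=np.array([onplane(K,T,*f(x,y,7,270,180),z)[:2] for x,y in [(180,255),(220,160),(350,108),(425,150),(486,290)]])
    A=np.c_[2*P,np.ones(5)]; s=np.linalg.lstsq(A,(P**2).sum(1),rcond=None)[0]; print('flange',s[:2].round(4),np.sqrt(s[2]+s[0]**2+s[1]**2).round(4))
```

```text
[ 0.46360481 -0.36759477  0.36769071]
0.086 [[0.4811, -0.3389], [0.4245, -0.3193], [0.4451, -0.2625], [0.5013, -0.2822]] len [0.0599 0.0604 0.0596 0.0602] ang [ 160.9   70.   -19.3 -109.7] c [ 0.463  -0.3007]
0.092 [[0.4807, -0.3395], [0.4253, -0.3203], [0.4455, -0.2647], [0.5005, -0.284]] len [0.0586 0.0591 0.0583 0.0589] ang [ 160.9   70.   -19.3 -109.7] c [ 0.463  -0.3022]
0.13 [[0.4709, -0.311], [0.4513, -0.3048], [0.4561, -0.2908], [0.4749, -0.2977]] len [0.0205 0.0148 0.02   0.0138] ang [ 162.6   71.1  -20.2 -106.7] c [ 0.4633 -0.3011]
0.134 [[0.4707, -0.3119], [0.4515, -0.3059], [0.4562, -0.2921], [0.4747, -0.2989]] len [0.0202 0.0145 0.0197 0.0136] ang [ 162.6   71.1  -20.2 -106.7] c [ 0.4633 -0.3022]
flange [ 0.4632 -0.3008] 0.0159
flange [ 0.4632 -0.3022] 0.0155
```

Pin axis measured at (0.463, -0.301). The stand top comes out 60 × 60 mm at z=0.086 and the flange radius 15.9 mm, so sizes agree. The buttons lie along the 70.5° direction.

>>> carry_out([
  [-1,0,-0.005,0,10],
  [-1,0,0,0,10.2],
  [-1,0,0,0,10.2],
  [-1,0,0,-0.01,10.2],
  [-1,0,0,-0.02,10.2],
  [-1,0,0,-0.03,10],
  [-1,0,0,-0.03,9.7],
  [-1,0,0,-0.025,0],
  [-1,0,0,-0.01,0],
  [-1,0,0,-0.005,0],
  [-1,0,0,0,0],
  [-1,0,0,0,0],
])

```text
t: 10.28
tool_pos: [0.4633, -0.301, 0.1154]
tcp_rot: [3.142, -0.002, -0.341]
wrist_force: [0.1, 1.2, -0.3]
gripper_width: 0.0853
```

Run:
```python
from h import *
im=grab('wrist','w4'); s=arm.state(); print(s['t'],s['tool_pos'],s['tcp_rot'],s['wrist_force'])
```

```text
10.325 [ 0.46318826 -0.30100977  0.1153986 ] [ 3.14156859e+00 -1.81349554e-03 -3.41511643e-01] [ 0.44331941 -0.07931522 -0.01701843]
```

View pics/w4.png

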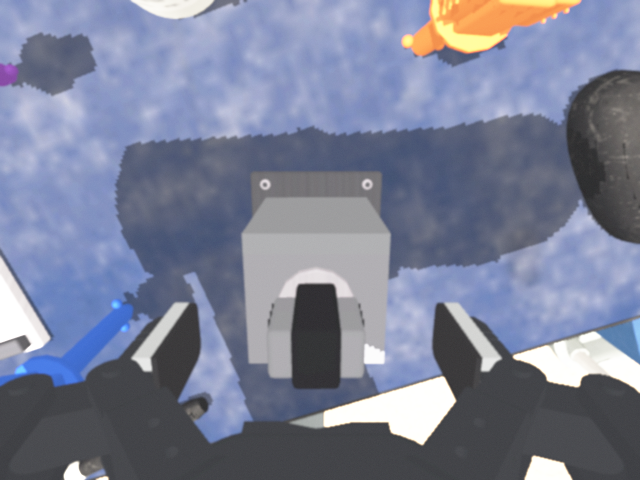

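The view shows the pin head at (316,335), square between the pads with a button facing each jaw. I'll close on it.

>>> carry_out([
  [1,0,0,0,0],
  [1,0,0,0,0],
  [1,0,0,0,0],
  [1,0,0,0,0],
  [1,0,0,0,0],
  [1,0,0,0,0],
], newtons=35)

```text
t: 11.08
tool_pos: [0.4629, -0.3011, 0.1153]
tcp_rot: [3.141, -0.001, -0.341]
wrist_force: [-0.9, 0.1, 6.1]
gripper_width: 0.0212
```

>>> carry_out([
  [1,0,0,0.004,0],
  [1,0,0,0.01,0],
  [1,0,0,0.015,0],
  [1,0,0,0.02,0],
  [1,0,0,0.025,0],
  [1,0,0,0.03,0],
  [1,0,0,0.025,0],
  [1,0,0,0.011,0],
  [1,0,0,0,0],
])

```text
t: 12.2
tool_pos: [0.4628, -0.3008, 0.2552]
tcp_rot: [-3.141, -0.002, -0.342]
wrist_force: [-0.2, -0.7, -1.3]
gripper_width: 0.0213
```

Run:
```python
from h import *
im=grab('wrist','w5'); grab('scene','s5'); s=arm.state(); print(s['t'],s['tool_pos'],s['tcp_rot'],s['wrist_force'],s['gripper_width'])
i,_,_=load('s5'); cv2.imwrite('pics/c5.png',cv2.resize(i[180:345,230:450],None,fx=3.6,fy=3.6,interpolation=cv2.INTER_CUBIC))
```

```text
12.3 [ 0.46211533 -0.30047772  0.25347911] [-3.14113422e+00  2.04825762e-03 -3.41818597e-01] [-0.25300064  0.38119416 -2.03094057] 0.020757056118712276
```

View pics/w5.png

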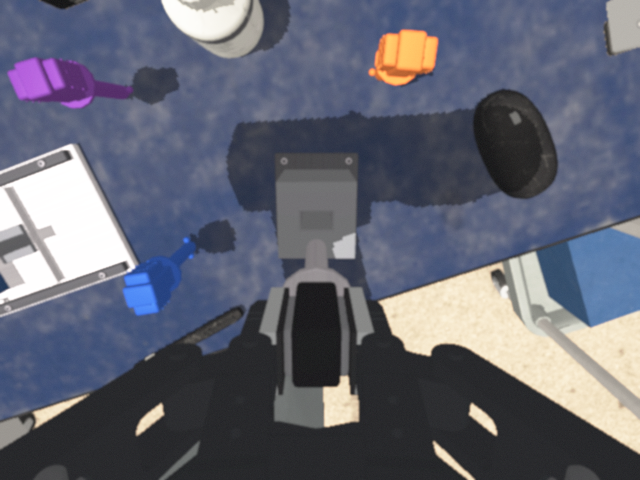

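View pics/c5.png

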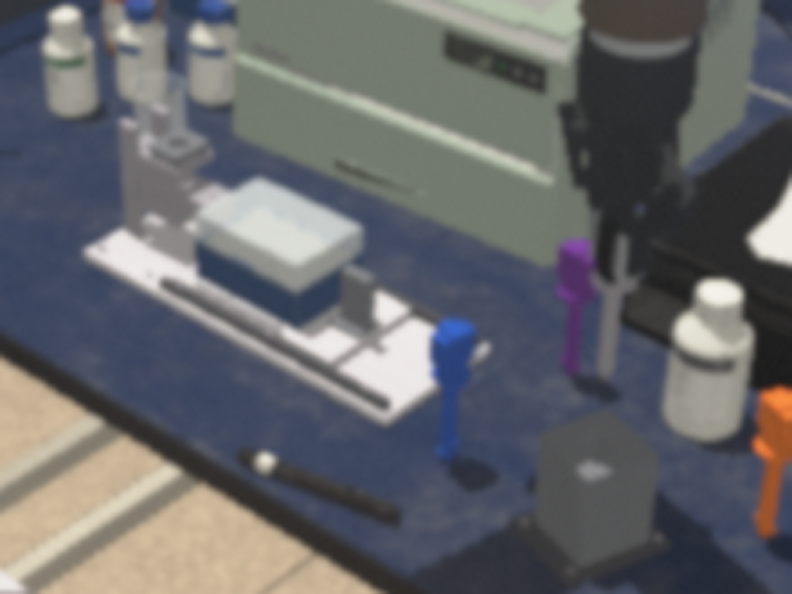

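>>> carry_out([
  [1,0.005,0.02,0.01,-5],
  [1,0.007,0.045,0,-7],
  [1,0.007,0.05,0,-7],
  [1,0.007,0.055,0,-7.5],
  [1,0.007,0.055,0,-7.5],
  [1,0.007,0.055,0,-7.5],
  [1,0.007,0.055,0,-7.5],
  [1,0.007,0.055,0,-7.5],
  [1,0.0065,0.045,0,-7],
  [1,0,0.03,0,-7],
  [1,0,0.0195,0,0],
  [1,0,0,0,0],
  [1,0,0,0,0],
])

```text
t: 13.92
tool_pos: [0.523, 0.1829, 0.2641]
tcp_rot: [3.141, -0.001, -1.572]
wrist_force: [0.6, -0.0, -0.4]
gripper_width: 0.0214
```

Run:
```python
from h import *
im=grab('wrist','w6'); s=arm.state(); print(s['t'],s['tool_pos'],s['tcp_rot'],s['wrist_force'],s['gripper_width'])
cv2.imwrite('pics/c6.png',cv2.resize(im[180:380,240:400],None,fx=3.6,fy=3,interpolation=cv2.INTER_CUBIC) if 0 else cv2.resize(im[180:380,240:400],None,fx=3,fy=3,interpolation=cv2.INTER_CUBIC))
i=grab('scene','s6'); cv2.imwrite('pics/c6s.png',cv2.resize(i[180:280,240:340],None,fx=6,fy=6,interpolation=cv2.INTER_CUBIC))
im,K,T=load('w6'); p=s['tool_pos']
print('exp tip',proj(K,T,p+[0,0,-.1084]))
```

```text
13.975 [0.52306333 0.18273211 0.2643418 ] [ 3.14107522e+00 -4.28848735e-04 -1.57227077e+00] [ 0.98996327 -0.27378097 -1.39254877] 0.02138190630668745
exp tip [318.38781764 242.54495808]
```

View pics/c6.png

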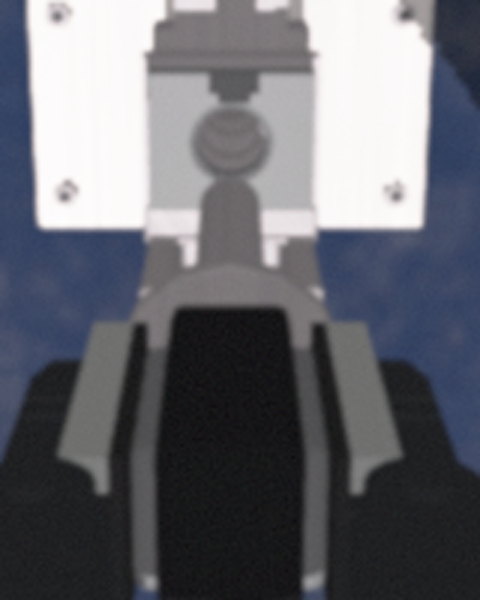

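View pics/c6s.png

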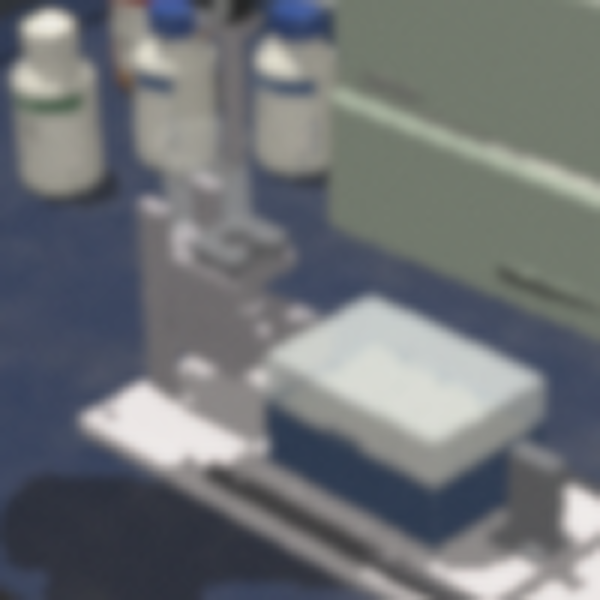

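Run:
```python
from h import *
im,K,T=load('w6')
f=lambda x,y,s=3,u0=240,v0=180:(u0+(x+.5)/s-.5,v0+(y+.5)/s-.5)
for z in (.108,.113,.118):
    L=onplane(K,T,*f(149,140),z);R=onplane(K,T,*f(316,140),z);t=onplane(K,T,*f(231,72),z);b=onplane(K,T,*f(231,209),z)
    print(z,'w',L[0]-R[0],b[1]-t[1],'mid',(L+R)[0]/2,(t+b)[1]/2,'hole',onplane(K,T,*f(232,143),z)[:2].round(4))
print(T[:3,3],'tip far edge',onplane(K,T,*f(231,176),.1559)[:2], 'shank sides y=230 crop', [onplane(K,T,*f(x,230),.175)[0] for x in (201,262)])
```

```text
0.108 w 0.040702501553728454 0.03453972435923547 mid 0.5236665574464017 0.1855255664037806 hole [0.5238 0.1859]
0.113 w 0.039973957056536946 0.03392148898902819 mid 0.5236822612628931 0.1841985897406673 hole [0.5238 0.1845]
0.118 w 0.03924541255934555 0.033303253618820944 mid 0.5236979650793845 0.18287161307755406 hole [0.5238 0.1832]
[0.5245439  0.11138971 0.38734122] tip far edge [0.52411883 0.18005123] shank sides y=230 crop [np.float64(0.5298352920742647), np.float64(0.5182789602112627)]
```

>>> carry_out([
  [1,0,0.0012,-0.015,0],
  [1,0,0,-0.015,0],
  [1,0,0,-0.008,0],
  [1,0,0,-0.005,0],
  [1,0,0,-0.005,0],
  [1,0,0,-0.005,0],
  [1,0,0,0,0],
])

```text
t: 14.9
tool_pos: [0.523, 0.1848, 0.2112]
tcp_rot: [3.141, -0.0, -1.572]
wrist_force: [-1.2, 0.4, -1.8]
gripper_width: 0.0212
```

Run:
```python
from h import *
im=grab('wrist','w7'); s=arm.state(); print(s['t'],s['tool_pos'],s['wrist_force'])
cv2.imwrite('pics/c7.png',cv2.resize(im[180:380,240:400],None,fx=3,fy=3,interpolation=cv2.INTER_CUBIC))
```

```text
14.95 [0.5232266  0.18488189 0.2115321 ] [-0.0892642   0.4182229  -1.13516759]
```

View pics/c7.png

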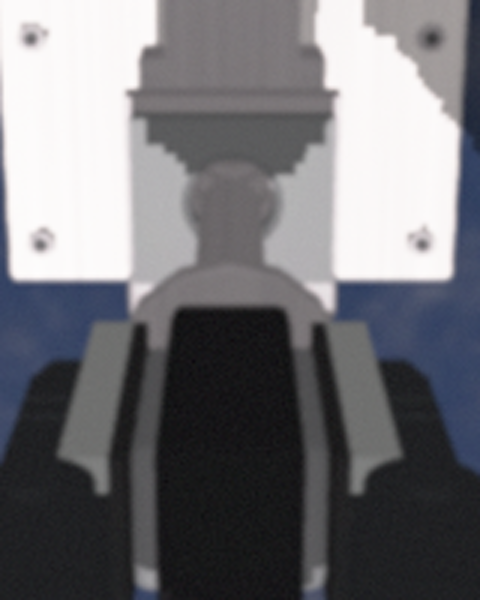

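>>> carry_out([
  [1,0,0,-0.004,0],
  [1,0,0,-0.005,0],
  [1,0,0,-0.005,0],
  [1,0,0,0,0],
])

```text
t: 15.45
tool_pos: [0.5229, 0.1847, 0.1968]
tcp_rot: [3.14, -0.001, -1.572]
wrist_force: [-0.2, 0.2, -1.2]
gripper_width: 0.0211
```

>>> carry_out([
  [1,0,0,-0.005,0],
  [1,0,0,-0.005,0],
  [1,0,0,-0.004,0],
  [1,0,0,0,0],
])

```text
t: 15.95
tool_pos: [0.5231, 0.1848, 0.1831]
tcp_rot: [3.141, -0.0, -1.572]
wrist_force: [0.7, -0.2, -1.1]
gripper_width: 0.0212
```

>>> carry_out([
  [1,0,0,-0.004,0],
  [1,0,0,-0.004,0],
  [1,0,0,-0.004,0],
  [1,0,0,0,0],
])

```text
t: 16.45
tool_pos: [0.5231, 0.1849, 0.171]
tcp_rot: [3.141, -0.0, -1.572]
wrist_force: [-0.1, 0.1, -1.0]
gripper_width: 0.0209
```

>>> carry_out([
  [1,0,0,-0.004,0],
  [1,0,0,-0.004,0],
  [1,0,0,-0.004,0],
  [1,0,0,0,0],
])

```text
t: 16.95
tool_pos: [0.5231, 0.1849, 0.159]
tcp_rot: [3.141, -0.0, -1.572]
wrist_force: [0.3, -0.4, -1.3]
gripper_width: 0.021
```

>>> carry_out([
  [1,0,0,-0.004,0],
  [1,0,0,-0.004,0],
  [1,0,0,-0.003,0],
  [1,0,0,0,0],
])

```text
t: 17.45
tool_pos: [0.5231, 0.1849, 0.1482]
tcp_rot: [3.141, -0.0, -1.572]
wrist_force: [0.4, -0.1, -0.1]
gripper_width: 0.0211
```

>>> carry_out([
  [1,0,0,-0.002,0],
  [1,0,0,-0.002,0],
  [1,0,0,0,0],
])

```text
t: 17.82
tool_pos: [0.5231, 0.1849, 0.1443]
tcp_rot: [3.141, -0.0, -1.572]
wrist_force: [-1.2, -0.2, -2.3]
gripper_width: 0.0208
```

Free so far, with no side load. From here I go in 1 mm steps, watching for the spring.

>>> carry_out([
  [1,0,0,-0.001,0],
  [1,0,0,-0.001,0],
  [1,0,0,0,0],
])

```text
t: 18.2
tool_pos: [0.5232, 0.1848, 0.1426]
tcp_rot: [-3.142, -0.0, -1.572]
wrist_force: [-0.8, -0.6, -0.1]
gripper_width: 0.021
```

>>> carry_out([
  [1,0,0,-0.001,0],
  [1,0,0,0,0],
])

```text
t: 18.45
tool_pos: [0.5232, 0.1849, 0.1417]
tcp_rot: [-3.141, 0.0, -1.572]
wrist_force: [-1.7, -0.3, 1.7]
gripper_width: 0.0214
```

>>> carry_out([
  [1,0,0,-0.001,0],
  [1,0,0,0,0],
])

```text
t: 18.7
tool_pos: [0.5232, 0.1848, 0.1407]
tcp_rot: [-3.141, 0.0, -1.572]
wrist_force: [-1.9, -1.5, 1.7]
gripper_width: 0.0211
```

>>> carry_out([
  [1,0,0,-0.001,0],
  [1,0,0,0,0],
])

```text
t: 18.95
tool_pos: [0.5232, 0.1849, 0.1396]
tcp_rot: [-3.141, 0.0, -1.572]
wrist_force: [-1.4, -1.8, 2.9]
gripper_width: 0.021
```

>>> carry_out([
  [1,0,0,-0.001,0],
  [1,0,0,0,0],
])

```text
t: 19.2
tool_pos: [0.5233, 0.1849, 0.1386]
tcp_rot: [-3.141, 0.0, -1.572]
wrist_force: [-1.7, -2.1, 3.2]
gripper_width: 0.021
```

>>> carry_out([
  [1,0,0,-0.001,0],
  [1,0,0,0,0],
])

```text
t: 19.45
tool_pos: [0.5233, 0.1849, 0.1377]
tcp_rot: [-3.141, 0.0, -1.572]
wrist_force: [-2.3, -0.6, 5.2]
gripper_width: 0.0212
```

>>> carry_out([
  [1,0,0,-0.0007,0],
  [1,0,0,0,0],
])

```text
t: 19.7
tool_pos: [0.5233, 0.1849, 0.1377]
tcp_rot: [-3.141, 0.0, -1.572]
wrist_force: [-4.2, -1.1, 9.1]
gripper_width: 0.0208
```

Solid: force jumped to 9 N with no further travel at z=0.1377, about 5 mm after first touch. I let go here.

>>> carry_out([
  [-0.2,0,0,0,0],
  [-0.2,0,0,0,0],
  [-0.2,0,0,0,0],
  [-0.2,0,0,0,0],
  [-0.6,0,0,0,0],
  [-0.6,0,0,0,0],
])

```text
t: 20.45
tool_pos: [0.5232, 0.1849, 0.1368]
tcp_rot: [-3.142, 0.0, -1.572]
wrist_force: [-0.1, 0.6, -0.4]
gripper_width: 0.068
```

Run:
```python
from h import *
im=grab('wrist','w8'); s=arm.state(); print(s['t'],s['tool_pos'],s['wrist_force'],s['gripper_width'])
```

```text
20.5 [0.52320585 0.18490519 0.13679805] [-0.42155881  0.0847372   0.09730458] 0.06823494210263602
```

View pics/w8.png

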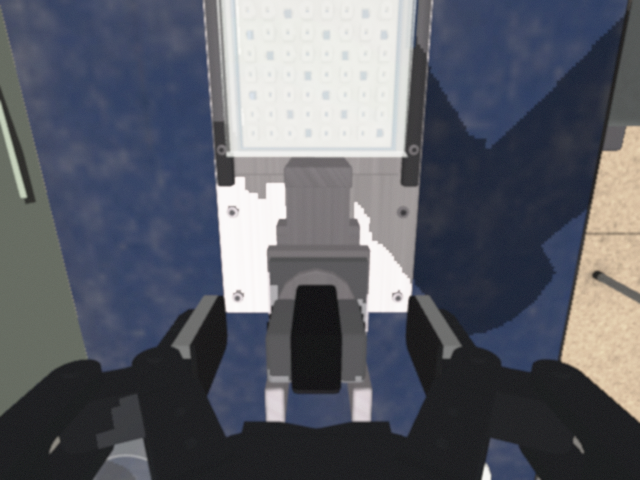

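Both buttons appear sprung out: 267 to 367 px across, against 268 to 365 px in the stand from the same relative view. I'll back off upward and check.

>>> carry_out([
  [-0.6,0,0,0.01,0],
  [-0.8,0,0,0.03,0],
  [-1,0,0,0.04,0],
  [-1,0,0,0.03,0],
  [-1,0,-0.02,0.01,0],
  [-1,0,-0.05,0,0],
  [-1,0,-0.06,0,0],
  [-1,0,-0.05,0,0],
  [-1,0,0,0,0],
  [-1,0,0,0,0],
])

```text
t: 21.75
tool_pos: [0.5228, 0.0043, 0.2565]
tcp_rot: [3.141, 0.0, -1.573]
wrist_force: [0.3, -0.7, -0.2]
gripper_width: 0.0856
```

Run:
```python
from h import *
s=arm.state(); print(s['t'],s['tool_pos'],s['wrist_force'])
i=grab('scene','s9'); a=cv2.resize(i[180:280,240:340],None,fx=6,fy=6,interpolation=cv2.INTER_CUBIC)
grab('wrist','w9')
t=grab('top','t9'); b=cv2.resize(t[200:280,190:260],None,fx=7.5,fy=7.5,interpolation=cv2.INTER_CUBIC)
cv2.imwrite('pics/c9s.png',a); cv2.imwrite('pics/c9t.png',b)
```

```text
21.75 [0.52275247 0.00427059 0.25646694] [ 0.25263496 -0.65184115 -0.19415314]
```

View pics/c9s.png

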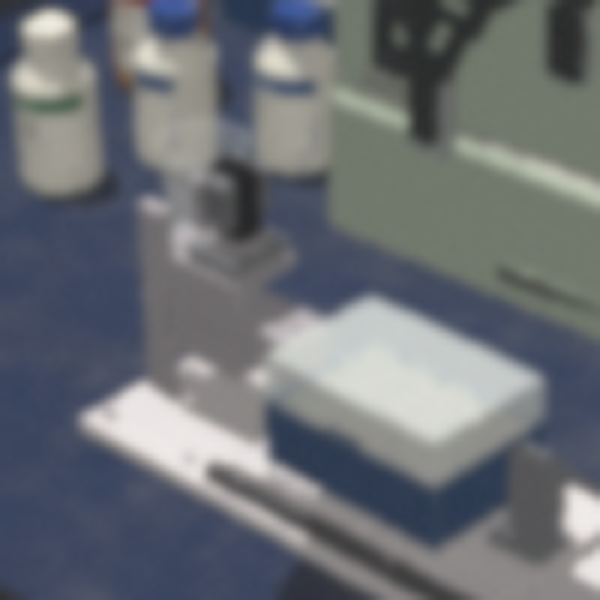

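View pics/w9.png

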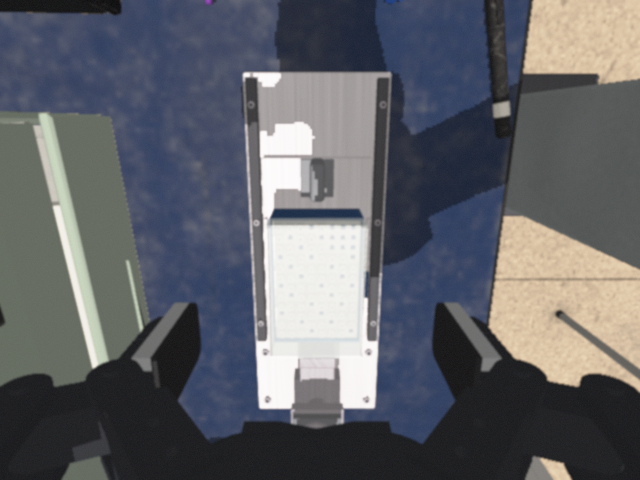

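View pics/c9t.png

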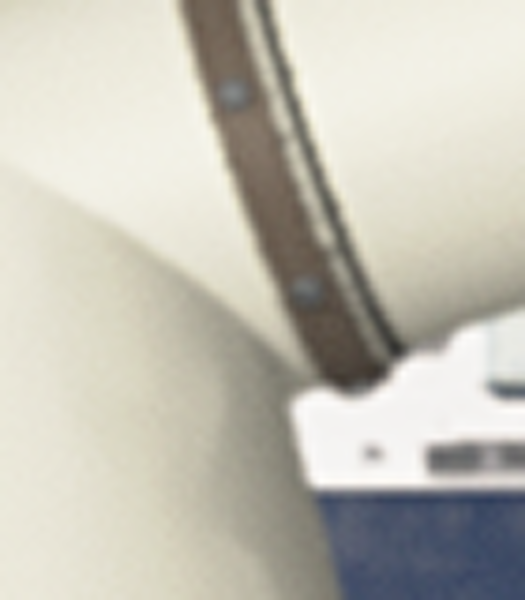

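```bash
python3 -c "
from h import *
print(arm.job_done()); print(arm.state()['t'])"
```

```text
the job is handed in; nothing more can be done
None
the job is handed in; nothing more can be done
```

The carriage is home and the pin is locked in the clevis. I handed the job in about 22 s into the 53 s allowed.

- **Carriage:** I slid it about 42.5 mm by its fin until the hard stop, where it stopped moving and the push rose to 21 N. That matches the roughly 42 mm measured beforehand from the tongue hole.
- **Pin:** I took the black and grey pin from its stand with both buttons squeezed and lowered it through clevis and tongue with next to no side load. The flange first touched at TCP height 0.142–0.143 m. The spring plate went solid about 5 mm lower at 0.1377 m with 9 N, and I released there.
- **After release:** The buttons spanned 267–367 px, against 268–365 px when free in the stand, so both are out. The scene picture shows the pin upright on the spring plate, and the gripper is clear.
- **Not checked:** I could not see the balls under the lower ear, so that they are out rests on the buttons being out. The arm hid the clevis in the last top view. The camera and the arm differed by about 1 mm in position, which I allowed for. I saw no contact with the other things on the bench, but did not measure them again at the end.

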